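# Present the marked parcel to the label scanner

### The arm

A 6-joint arm with a two-finger parallel gripper is mounted at the origin on the work surface. World frame = base frame: x ahead of the robot, y to its left, z up, the work surface at z = 0. Lengths are in mm, angles in rad, forces in N, time in s.
With the tool pointing down it reaches from about 250 to 775 mm from the base axis. Payload 4 kg.
Tool frame: the origin (TCP) lies between the finger pads; the fingertips stand 25 mm ahead of it and the grasp point (between the pads) lies 6 mm ahead of it (manip.tip_reach is the distance from the TCP to the fingertips, in mm); y points along the fingers, z is the direction in which the jaws open and shut, and the axes are right-handed (so a half turn about y gives the same grasp; the last joint's range is limited). The gripper opens to 85 mm and grips with 20 to 120 N. Pads are 22 mm wide; open, the fingers measure 114 mm over their backs; the gripper's body (76 mm by 85 mm) begins 54 mm behind the grasp point. The pads swing forward as they close: fully open they stand 13 mm farther back than shut.
Start: joints at [1.115, 0.087, 1.371, -0, 1.684, -0.103], TCP at [190.048, 516.136, 256.341] pointing down, gripper open.
Joint ranges: [-3.1, 3.1], [-0.76, 2.03], [0.27, 2.55], [-1.08, 4.22], [0.17, 2.65], [-2.57, 2.57]. Speed limits (rad/s): [2.79, 2.79, 3.14, 3.14, 3.14, 3.14].

### API

Orientations are given as a rotation vector (axis times angle).
In Python, from plant import manip gives the robot as it stands.
- The arm moves only by the tool servo_tool, never from a script. Its arguments are lists of equal length, an entry for each row: "delta_pos": the shift along the tool's x, y, z in cm, a list of three; "angular": the turn, a rotation vector about the tool's x, y, z in rad, a list of three; "jaw": the opening, from 0 (shut) to 1 (fully open). A call has 1 to 12 rows; each row is the pose to reach, as a shift and turn from the pose commanded when the call began, along the tool's axes at that moment; what a row does not reach only later rows make up. A row lasts 1/10 s, in which the tool goes at most 50 mm and 8.59 degrees, less where a joint would pass 70% of its speed; a pose out of reach is approached as far as the arm can. A call with a gripper value outside its range is refused whole. The fingers move at their own pace and stop on an object; "squeeze" is the grip in N (left out, the last holds). Time passes only in rows, so rows that repeat a pose let the fingers close. It gives the time, the measured TCP pose, the force and the opening at its end, in the units of the state.
- manip.get_state(): the state, without advancing time (a new reading comes with each control period).
- manip.read_camera(name): name is "side" or "top"; returns a dict with "frame" (384x512x3 uint8, red, green, blue), "z_map" (384x512 float32, mm along the optical axis (not along the pixel's ray), 0 where there is no reading), "K" (3x3 intrinsics, pixels), "k1" (the pictures are not rectified: a ray, as slopes to the right and down, at radius r is drawn at 1 + k1 r^2 times it, then the intrinsics apply), "world_from_camera" (4x4, takes a point from camera to world coordinates). Camera axes: x right, y up, looking along -z (the intrinsics and any distortion apply to the point x, -y, -z); pixel columns grow to the right and rows downward; lengths in mm; the calibration is good to about 2 mm. A picture is of the moment at which its call begins.
- manip.finish_job(): hands the job in, once; it reports no verdict.
The state is a dict: "clock": time; "joints": joint angles; "joint_vel": joint speeds; "tau": joint torques, N m; "tool_pos": TCP position; "tool_rot": TCP orientation; "force": force on the tool from outside, world axes, zero at the start; "moment": the same for the moment, N m; "grip_width": finger opening in mm.
Only numpy, scipy, OpenCV 4.12 (cv2) and the standard library are available. Lean on these libraries where they do the work, as an engineer would, in place of code of your own. Each camera call takes 0.05 s, during which the arm holds its last target.

### The job

At the mailroom counter, one bay of the pick-up tray is marked by the clip with the raised round plate: lift that bay's parcel out and hold it up in the air at the scanner, its label centred on the tilted window, about 8 cm from it and squarely facing it, the parcel right way up and leaning just as the scanner head does. Finish while still holding it there, steady; leave the other two parcels standing in their bays, do not touch the scanner, and do not disturb the mug, tape roll or stamp.

Things in the scene. Friction and masses are not known exactly. Their poses are not given: they have to be found in the camera images.
- tray: fixed black steel tray, 350 mm (y) by 180 mm (x), with three bays in a row along its y axis, bay centres at x = 0, y = -115, 0 and 115 mm. Origin: underside at the middle bay's centre. Bay floors are 6 mm up, the walls round the bays 24 mm high. Its -x side, towards the robot, is a 24 mm high ledge with one aluminium clip in front of each bay. The cartons stand about square in the bays, labels to the tray's +x
- marker: fixed aluminium clip (40 x 26 x 6 mm) that carries a raised round plate 44 mm across and 5 mm thick, leaning back towards the robot by 0.6 rad, its top about 52 mm above the clip's underside (76 mm above the work surface). Origin: underside of the clip, on the ledge, 90 mm to tray -x of the centre of the bay that it marks. The other two bays have flat clips without a plate
- parcel_a: closed cardboard carton standing on end in one of the tray's bays: 45 mm wide (its y), 80 mm long (its x), 110 mm high (z). Origin: centre of its underside. The white label is on its +x end face, label centre 50 mm above the underside. About 0.15 to 0.35 kg, firm sides, centre of mass about the middle; above the low bay walls at least 40 mm is free on both y sides
- parcel_b: closed cardboard carton standing on end in one of the tray's bays: 40 mm wide (its y), 70 mm long (its x), 125 mm high (z). Origin: centre of its underside. The white label is on its +x end face, label centre 55 mm above the underside. About 0.15 to 0.35 kg, firm sides, centre of mass about the middle; above the low bay walls at least 40 mm is free on both y sides
- parcel_c: closed cardboard carton standing on end in one of the tray's bays: 50 mm wide (its y), 85 mm long (its x), 95 mm high (z). Origin: centre of its underside. The white label is on its +x end face, label centre 42 mm above the underside. About 0.15 to 0.35 kg, firm sides, centre of mass about the middle; above the low bay walls at least 40 mm is free on both y sides
- scanner: fixed label scanner: black foot 130 x 120 mm, an aluminium post 75 mm behind (+x of) the origin and, between two grey cheeks that reach from the post to about 8 mm in front of the origin (96 mm across over both), a white head 55 x 70 x 50 mm at 260 mm above the work surface, 290 mm at its highest. Origin: underside of the foot, straight below the head's pivot. The scanner looks to its own -x. The head is pitched down by 0.15 to 0.45 rad, different at each start
- window (a point): centre of the black window on the head's front face. Its axes are the head's: the head looks along its -x, +y is level, z is the head's up; the pitch of the head shows in them
- scan_point (a point): the reading point in the air, 80 mm straight out from the window, 210 to 245 mm above the work surface; same axes as the window. A label reads when its centre is here and its face looks squarely at the window, that is when the carton's x, y and z axes point as this point's x, y and z axes do
- mug: bystander: white mug, 80 mm across, 90 mm high; origin centre of underside
- tape: bystander: roll of tape lying flat, 80 mm across, 45 mm high; origin centre of underside
- stamp: bystander: wooden hand stamp, 36 mm across, 72 mm high, upright; origin centre of underside
- label_a (a point): centre of the label on parcel_a, 40 mm to +x and 50 mm up from the carton's origin; axes as the carton's, the label faces +x
- label_b (a point): centre of the label on parcel_b, 35 mm to +x and 55 mm up from the carton's origin; axes as the carton's, the label faces +x
- label_c (a point): centre of the label on parcel_c, 42.5 mm to +x and 42 mm up from the carton's origin; axes as the carton's, the label faces +x
Not all that is in view belongs to the job. What is shaped like the parcel_a but purple is not meant. Leave any red look-alike of the parcel_b alone.

How it is judged:
By the outcome, as a careful person would: the job done as asked, in the order asked, and still so for the second after the job is handed in, while the arm keeps its last pose, push and grip.
It also fails if it takes over 43 s, if anything falls off the work surface, if the arm or the gripper's body presses on something with over 40 N, if the wrist force passes 120 N, or if a joint passes its speed limit or range.

## Working session

There is one attempt and no reset: what is moved stays moved. The work goes in short steps, Python scripts to look and compute and a tool call to move; the robot and the scene stay as the last step left them, time stands still between calls to the robot, and variables do not carry over. Pictures are saved under pics/ and viewed, and the job is handed in when it is done.

Besides the shell and the picture viewer there is one more tool, called after "Request:" as name(argument=value, ...), one argument or row to a line, values as JSON. servo_tool: Moves the arm, as the interface text tells. Its arguments: {"type":"object","properties":{"delta_pos":{"type":"array","items":{"type":"array","items":{"type":"number"}}},"angular":{"type":"array","items":{"type":"array","items":{"type":"number"}}},"jaw":{"type":"array","items":{"type":"number"}},"squeeze":{"type":"number"}},"required":["delta_pos","angular","jaw"]}

```bash
mkdir -p pics; ls; cat > h.py <<'E'
import numpy as np, cv2, pickle
from scipy.spatial.transform import Rotation as R
from plant import manip
def snap(n,tag):
    c=manip.read_camera(n); pickle.dump(c,open(f'{tag}.pkl','wb')); cv2.imwrite(f'pics/{tag}.png',c['frame'][:,:,::-1]); return c
def load(tag): return pickle.load(open(f'{tag}.pkl','rb'))
def cloud(c):
    K=np.array(c['K'],float);h,w=c['z_map'].shape
    u,v=np.meshgrid(np.arange(w),np.arange(h))
    p=cv2.undistortPoints(np.stack([u,v],-1).reshape(-1,1,2).astype(np.float64),K,np.array([c['k1'],0,0,0,0],float)).reshape(h,w,2)
    z=c['z_map']; P=np.stack([p[...,0]*z,-p[...,1]*z,-z,np.ones_like(z)],-1)@np.array(c['world_from_camera']).T
    P=P[...,:3]; P[z==0]=np.nan
    return P
def proj(c,X):
    X=np.atleast_2d(X); T=np.linalg.inv(np.array(c['world_from_camera'])); Q=X@T[:3,:3].T+T[:3,3]
    Q=Q*[1,-1,-1]
    return cv2.projectPoints(Q,np.zeros(3),np.zeros(3),np.array(c['K'],float),np.array([c['k1'],0,0,0,0],float))[0][:,0]
def crop(c,tag,x0,x1,y0,y1,s):
    cv2.imwrite(f'pics/{tag}.png',cv2.resize(c['frame'][y0:y1,x0:x1,::-1],None,fx=s,fy=s,interpolation=cv2.INTER_CUBIC))
E
python3 - <<'E'
from h import *
s=manip.get_state();print(s); print(manip.tip_reach)
for n in('side','top'):
    c=snap(n,n+'0');print(n,c['K'],c['k1'],c['world_from_camera'])
E
```

```text
pics
{'clock': 0.0, 'joints': array([ 1.11488101e+00,  8.79474862e-02,  1.37227232e+00,  3.81247172e-06,
        1.68358456e+00, -1.03108397e-01]), 'joint_vel': array([-0.00142688,  0.00052147,  0.00028734, -0.00024388,  0.00040085,
        0.00024701]), 'tau': array([ 2.71856579e-04, -3.51868808e+01, -3.13268888e+01, -2.34775716e-04,
        1.08932279e-02, -3.96866676e-05]), 'tool_pos': array([189.85474594, 515.72086913, 255.13399959]), 'tool_rot': array([-1.55514009,  0.27739865, -0.27643007]), 'force': array([1.06602038, 0.66516478, 0.51672537]), 'moment': array([ 0.00483031,  0.02892653, -0.01777151]), 'grip_width': 85.14565128655832}
25.0
side [[446.95000678   0.         262.06253988]
 [  0.         446.95000678 188.31541848]
 [  0.           0.           1.        ]] 0.013711459764878503 [[ 9.99801012e-01  1.80099301e-02 -8.57784197e-03  5.37587578e+02]
 [-1.85704041e-02  6.83254262e-01 -7.29944350e-01 -1.18916626e+03]
 [-7.28539964e-03  7.29958393e-01  6.83452754e-01  1.27800295e+03]
 [ 0.00000000e+00  0.00000000e+00  0.00000000e+00  1.00000000e+00]]
top [[350.8638907    0.         261.84419787]
 [  0.         350.8638907  189.20417677]
 [  0.           0.           1.        ]] -0.08651097920398117 [[-6.07861471e-03  9.89980785e-01 -1.41071241e-01  4.11206961e+02]
 [-9.99899402e-01 -4.20936315e-03  1.35450328e-02 -3.54072218e+00]
 [ 1.28155021e-02  1.41139384e-01  9.89906782e-01  1.39820544e+03]
 [ 0.00000000e+00  0.00000000e+00  0.00000000e+00  1.00000000e+00]]
```

View pics/side0.png

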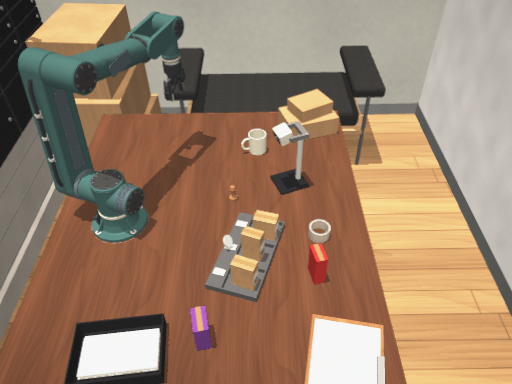

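View pics/top0.png

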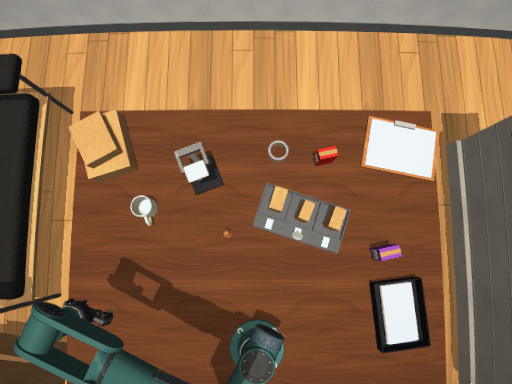

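Side view: the tray holds three cartons at about (265,222), (252,242) and (244,272), with a raised plate at (228,242). Top view: the cartons are at (278,199), (305,210) and (338,217), with the plate at (298,233). Possible confusions are those three cartons, the purple look-alike at top (386,252) and the red one at top (326,155). The plate points to the middle carton, so I'll check that in a close crop.

```bash
python3 - <<'E'
from h import *
c=load('side0'); crop(c,'s_tray',200,300,200,300,6); crop(c,'s_scan',260,340,110,200,6)
t=load('top0'); crop(t,'t_tray',245,355,175,255,7); crop(t,'t_scan',165,235,135,200,8)
E
```

```text
(no output)
```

View pics/s_tray.png

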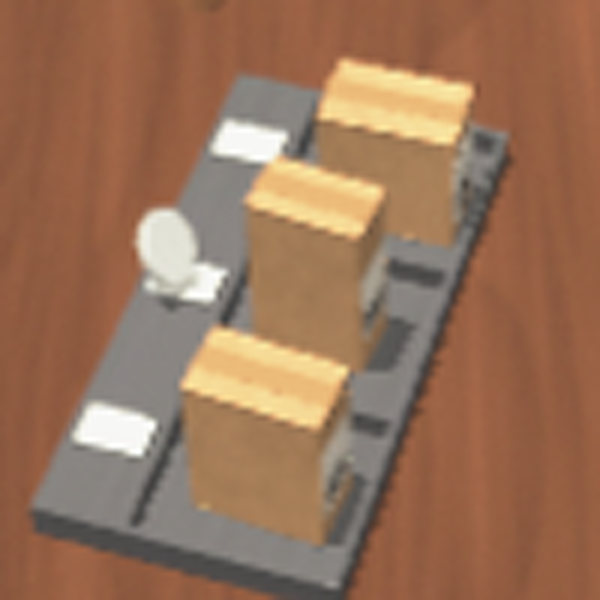

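View pics/t_tray.png

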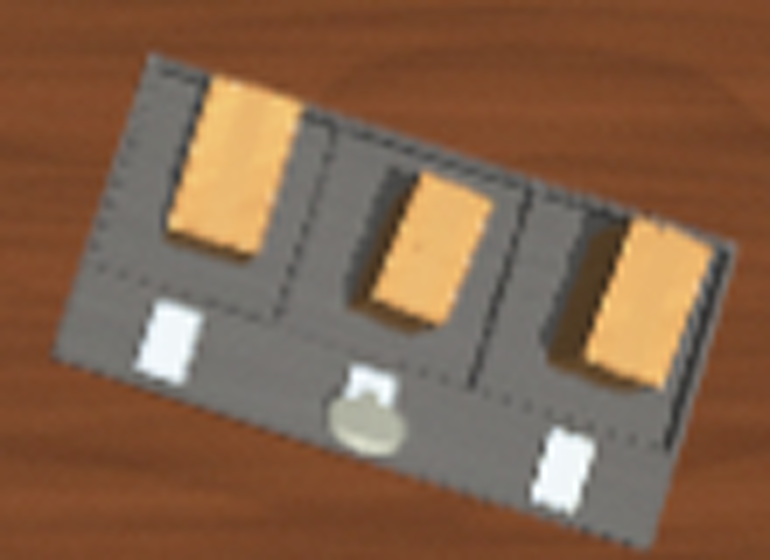

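View pics/s_scan.png

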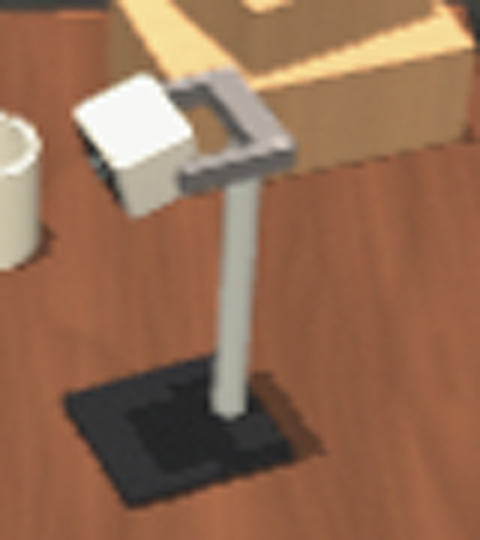

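View pics/t_scan.png

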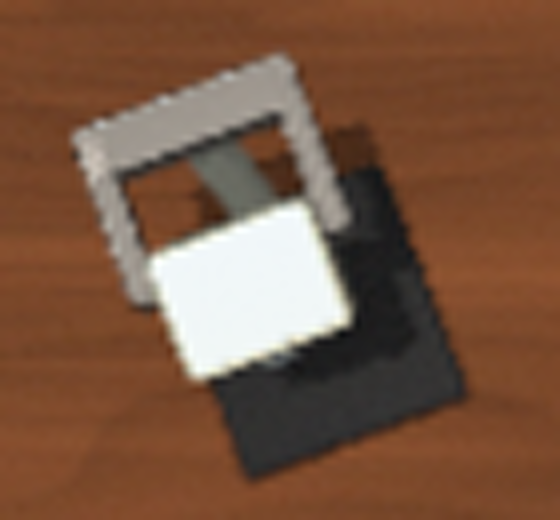

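The middle clip carries the plate. The middle carton is the narrowest and tallest, so it looks like parcel_b. Next I'll measure the geometry from depth.

```bash
cat > m.py <<'E'
from h import *
def pts(tag,x0,x1,y0,y1):
    c=load(tag);P=cloud(c)[y0:y1,x0:x1].reshape(-1,3);C=c['frame'][y0:y1,x0:x1].reshape(-1,3).astype(int);return P,C
# carton tops
for tag in('top0','side0'):
    boxes={'top0':{'b':(294,320,196,224),'L':(266,292,182,214),'R':(326,352,203,233)},'side0':{'b':(238,268,224,265),'L':(250,282,208,242),'R':(228,262,252,294)}}[tag]
    for k,b in boxes.items():
        P,C=pts(tag,*b); h=P[:,2]; m=h>80; zt=np.nanpercentile(h[m],90); m=(np.abs(h-np.median(h[m&(h>zt-6)]))<5)
        r=cv2.minAreaRect(P[m,:2].astype(np.float32)); print(tag,k,m.sum(),'z',np.median(h[m]).round(1),np.round(r[0],1),np.round(r[1],1),round(r[2],2))
E
python3 m.py; python3 - <<'E'
from m import *
print('--head')
for tag,b in(('top0',(180,215,150,186)),('side0',(268,296,120,148))):
    P,C=pts(tag,*b); m=(P[:,2]>215)&(P[:,2]<310)&(C.min(1)>170)
    print(tag,m.sum(),np.nanmin(P[m],0).round(),np.nanmax(P[m],0).round())
    Q=P[m];
    # ransac plane
    rng=np.random.default_rng(0)
    for it in range(2):
        best=None
        for _ in range(500):
            a=Q[rng.choice(len(Q),3,replace=False)];n=np.cross(a[1]-a[0],a[2]-a[0]);l=np.linalg.norm(n)
            if l<50: continue
            n/=l; i=np.abs((Q-a[0])@n)<1.5
            if best is None or i.sum()>best.sum():best=i
        q=Q[best];ce=q.mean(0);n=np.linalg.svd(q-ce)[2][2];n*=np.sign(n[2]) if abs(n[2])>.5 else 1
        print(len(q),ce.round(1),n.round(3),'tilt',np.arccos(abs(n[2])).round(3),'az',np.arctan2(n[1],n[0]).round(3))
        Q=Q[~best]
        if len(Q)<20:break
E
```

```text
top0 b 207 z 131.9 [ 513.6 -181.2] [39.9 70. ] 67.31
top0 L 288 z 101.9 [561.9 -80.8] [49.4 85.5] 71.96
top0 R 261 z 116.9 [ 486.  -296.3] [45.5 80.4] 67.1
side0 b 186 z 131.8 [ 515.4 -183.8] [43.7 69.7] 65.72
side0 L 124 z 131.3 [ 522.6 -187.1] [43.7 54. ] 65.74
side0 R 285 z 116.9 [ 488.1 -298.7] [48.8 80.5] 67.62
top0 b 207 z 131.9 [ 513.6 -181.2] [39.9 70. ] 67.31
top0 L 288 z 101.9 [561.9 -80.8] [49.4 85.5] 71.96
top0 R 261 z 116.9 [ 486.  -296.3] [45.5 80.4] 67.1
side0 b 186 z 131.8 [ 515.4 -183.8] [43.7 69.7] 65.72
side0 L 124 z 131.3 [ 522.6 -187.1] [43.7 54. ] 65.74
side0 R 285 z 116.9 [ 488.1 -298.7] [48.8 80.5] 67.62
--head
top0 343 [598. 159. 265.] [666. 239. 295.]
166 [630.2 194.7 285.1] [-0.235 -0.104  0.966] tilt 0.26 az -2.725
83 [630.2 194.9 282.5] [-0.232 -0.094  0.968] tilt 0.253 az -2.757
side0 181 [598. 153. 267.] [683. 268. 295.]
81 [632.3 190.3 284.9] [-0.246 -0.105  0.964] tilt 0.271 az -2.739
41 [634.6 193.  282.7] [-0.233 -0.103  0.967] tilt 0.258 az -2.724
```

```bash
python3 - <<'E'
from m import *
from scipy.optimize import least_squares
print('--head')
for tag,b in(('top0',(176,215,150,190)),('side0',(268,296,120,148))):
    P,C=pts(tag,*b); ok=np.isfinite(P[:,2]); P=P[ok];C=C[ok]
    m=(C.min(1)>(215 if tag=='top0' else 205))&(P[:,2]>255)
    Q=P[m]; n=np.array([-.235,-.104,.966]);ce=np.median(Q,0)
    for _ in range(15):
        i=np.abs((Q-ce)@n)<5; ce=Q[i].mean(0); n=np.linalg.svd(Q[i]-ce)[2][2]; n*=np.sign(n[2])
    print(tag,i.sum(),'tilt',np.arctan2(np.hypot(n[0],n[1]),n[2]).round(4),'yaw',np.arctan2(-n[1],-n[0]).round(4),'rms',((Q[i]-ce)@n).std().round(2))
    # in-plane rect, from points
    y=np.cross(n,[1,0,0]);y/=np.linalg.norm(y);x=np.cross(y,n)
    # use tilt only to build level axis
    q=np.c_[(Q[i]-ce)@x,(Q[i]-ce)@y].astype(np.float32); r=cv2.minAreaRect(q)
    cen=ce+x*r[0][0]+y*r[0][1]; bp=cv2.boxPoints(r); W=ce+np.outer(bp[:,0],x)+np.outer(bp[:,1],y)
    print(' size',np.round(r[1],1),'centre',cen.round(1),'pivot',(cen-25*n).round(1));
    for k in range(4):
        e=W[(k+1)%4]-W[k]; print('  edge',np.linalg.norm(e).round(1),'yaw',np.arctan2(e[1],e[0]).round(3),'dz',e[2].round(1), W[k].round(0))
# cheek/bracket and foot yaw from top
P,C=pts('top0',165,235,135,200)
m=(P[:,2]>-5)&(P[:,2]<40)&(C.max(1)<75)
r=cv2.minAreaRect(P[m,:2].astype(np.float32));print('foot top',m.sum(),np.round(r,2) if 0 else r,np.median(P[m,2]))
P,C=pts('side0',265,320,165,195)
m=(P[:,2]>-5)&(P[:,2]<40)&(C.max(1)<75)
r=cv2.minAreaRect(P[m,:2].astype(np.float32));print('foot side',m.sum(),r,np.median(P[m,2]))
# tray yaw top
for tag,b in(('top0',(248,356,178,256)),('side0',(200,295,205,302))):
    P,C=pts(tag,*b); m=(P[:,2]>12)&(P[:,2]<30)
    r=cv2.minAreaRect(P[m,:2].astype(np.float32));print('tray',tag,m.sum(),r)
s=manip.get_state(); Rm=R.from_rotvec(s['tool_rot']).as_matrix();print(Rm.round(3))
E
```

```text
top0 b 207 z 131.9 [ 513.6 -181.2] [39.9 70. ] 67.31
top0 L 288 z 101.9 [561.9 -80.8] [49.4 85.5] 71.96
top0 R 261 z 116.9 [ 486.  -296.3] [45.5 80.4] 67.1
side0 b 186 z 131.8 [ 515.4 -183.8] [43.7 69.7] 65.72
side0 L 124 z 131.3 [ 522.6 -187.1] [43.7 54. ] 65.74
side0 R 285 z 116.9 [ 488.1 -298.7] [48.8 80.5] 67.62
--head
top0 313 tilt 0.2732 yaw 0.3937 rms 2.12
 size [50. 65.] centre [630.9 195.7 285.5] pivot [637.2 198.2 261.4]
  edge 65.0 yaw -1.198 dz -0.4 [597. 217. 279.]
  edge 50.0 yaw 0.371 dz 13.5 [620. 157. 279.]
  edge 65.0 yaw 1.943 dz 0.4 [665. 174. 292.]
  edge 50.0 yaw -2.771 dz -13.5 [642. 235. 292.]
side0 159 tilt 0.2328 yaw 0.4151 rms 2.12
 size [53.5 69.8] centre [631.7 191.8 284.8] pivot [637.  194.1 260.5]
  edge 69.8 yaw -1.203 dz -0.8 [595. 215. 279.]
  edge 53.5 yaw 0.365 dz 12.3 [620. 150. 278.]
  edge 69.8 yaw 1.938 dz 0.8 [669. 169. 291.]
  edge 53.5 yaw -2.777 dz -12.3 [644. 234. 291.]
foot top 568 ((680.9469604492188, 215.82650756835938), (155.6904296875, 119.87659454345703), 20.81951904296875) 12.335807233566584
foot side 544 ((672.3405151367188, 212.01605224609375), (135.9622802734375, 128.5309600830078), 19.466577529907227) 12.225465966424508
tray top0 1461 ((492.7680969238281, -176.4185791015625), (352.253662109375, 180.79248046875), 71.53010559082031)
tray side0 1573 ((494.39239501953125, -177.38433837890625), (355.70819091796875, 182.22531127929688), 71.73518371582031)
[[ 0.938 -0.001  0.345]
 [-0.345 -0.002  0.938]
 [-0.    -1.    -0.002]]
```

```bash
cat > avg.py <<'E'
from h import *
def avg(n,tag,N=10):
    cs=[manip.read_camera(n) for _ in range(N)]
    z=np.stack([c['z_map'] for c in cs]); c=cs[0]; c['sd']=z.std(0)
    zz=np.where(z>0,z,np.nan)
    c['z_map']=np.nan_to_num(np.nanmedian(zz,0) if N<3 else np.nanmean(zz,0)); c['frame']=np.stack([k['frame'] for k in cs]).mean(0).round().astype(np.uint8)
    pickle.dump(c,open(tag+'.pkl','wb')); cv2.imwrite(f'pics/{tag}.png',c['frame'][:,:,::-1]); return c
E
python3 - <<'E'
import warnings;warnings.simplefilter('ignore')
from avg import *
for n in('side','top'):
    c=avg(n,n+'1'); print(np.median(c['sd']))
import os
from h import *
def pts(tag,x0,x1,y0,y1):
    c=load(tag);P=cloud(c)[y0:y1,x0:x1].reshape(-1,3);C=c['frame'][y0:y1,x0:x1].reshape(-1,3).astype(int);return P,C
for tag,b in(('top1',(176,215,150,190)),('side1',(268,296,120,148))):
    P,C=pts(tag,*b)
    for th in(205,220,235):
        m=(C.min(1)>th)&(P[:,2]>255); Q=P[m]; n=np.array([-.235,-.104,.966]);ce=np.median(Q,0)
        for _ in range(15):
            i=np.abs((Q-ce)@n)<3; ce=Q[i].mean(0); n=np.linalg.svd(Q[i]-ce)[2][2]; n*=np.sign(n[2])
        print(tag,th,i.sum(),'tilt',np.arctan2(np.hypot(n[0],n[1]),n[2]).round(4),'yaw',np.arctan2(-n[1],-n[0]).round(4),'rms',((Q[i]-ce)@n).std().round(2))
    # table plane check for camera tilt error
    c=load(tag);P=cloud(c); m=np.isfinite(P[...,2])&(np.abs(P[...,2])<8)&(P[...,0]>250)&(P[...,0]<750)&(np.abs(P[...,1])<450); Q=P[m]
    A=np.c_[Q[:,:2],np.ones(len(Q))]; s=np.linalg.lstsq(A,Q[:,2],rcond=None)[0]; print('table slope',s.round(4), 'z at mid',A.mean(0)@s)
print(manip.get_state()['clock'])
E
```

```text
5.436416
3.4367356
top1 205 319 tilt 0.2684 yaw 0.3803 rms 0.82
top1 220 312 tilt 0.2703 yaw 0.381 rms 0.77
top1 235 289 tilt 0.2701 yaw 0.3825 rms 0.72
table slope [ 1.0000e-04 -0.0000e+00  1.4523e+00] z at mid 1.4934503817866163
side1 205 165 tilt 0.2763 yaw 0.3942 rms 0.92
side1 220 162 tilt 0.2788 yaw 0.3956 rms 0.9
side1 235 151 tilt 0.2808 yaw 0.3818 rms 0.82
table slope [-3.0000e-04 -3.0000e-04  1.1162e+00] z at mid 0.9986445346588744
1.1
```

```bash
cat > meas.py <<'E'
from h import *
def pts(tag,x0,x1,y0,y1):
    c=load(tag);P=cloud(c)[y0:y1,x0:x1].reshape(-1,3);C=c['frame'][y0:y1,x0:x1].reshape(-1,3).astype(int);ok=np.isfinite(P[:,2]);return P[ok],C[ok]
def topface(P,m,n0,tol=3.5):
    Q=P[m];n=np.array(n0,float);ce=np.median(Q,0)
    for _ in range(15):
        i=np.abs((Q-ce)@n)<tol; ce=Q[i].mean(0); n=np.linalg.svd(Q[i]-ce)[2][2]; n*=np.sign(n[2])
    x=np.array([n[2],0,-n[0]]);x/=np.linalg.norm(x);y=np.cross(n,x)
    r=cv2.minAreaRect(np.c_[(Q[i]-ce)@x,(Q[i]-ce)@y].astype(np.float32))
    cen=ce+x*r[0][0]+y*r[0][1]; W=cv2.boxPoints(r); W=W[:,:1]*x+W[:,1:]*y+ce
    es=[W[1]-W[0],W[2]-W[1]]; e=max(es,key=np.linalg.norm)
    return dict(N=int(i.sum()),cen=cen.round(1),n=n.round(3),size=np.round(r[1],1),yaws=[round(float(np.arctan2(e[1],e[0])),3) for e in es])
E
python3 - <<'E'
from meas import *
for tag,b,bb in(('top1',(176,215,150,190),(294,320,196,224)),('side1',(268,296,120,148),(238,266,224,245))):
    P,C=pts(tag,*b); r=topface(P,(C.min(1)>205)&(P[:,2]>255),[-.25,-.1,.96]); print(tag,r,'pivot',(r['cen']-25*r['n']).round(1))
    P,C=pts(tag,*bb); print(tag,topface(P,P[:,2]>125,[0,0,1]))
E
```

```text
top1 {'N': 319, 'cen': array([631.1, 195.5, 285.6]), 'n': array([-0.246, -0.098,  0.964]), 'size': array([50.1, 65.7]), 'yaws': [-1.207, 0.363]} pivot [637.2 198.  261.5]
top1 {'N': 215, 'cen': array([ 513.6, -181.2,  132. ]), 'n': array([ 0.006, -0.001,  1.   ]), 'size': array([39.7, 70.3]), 'yaws': [-0.397, 1.174]}
side1 {'N': 165, 'cen': array([631.2, 193.4, 284.4]), 'n': array([-0.252, -0.105,  0.962]), 'size': array([51.8, 67.2]), 'yaws': [-1.21, 0.358]} pivot [637.5 196.  260.3]
side1 {'N': 197, 'cen': array([ 515.4, -182.8,  131.6]), 'n': array([-0.006, -0.028,  1.   ]), 'size': array([40.6, 69.9]), 'yaws': [-0.41, 1.161]}
```

Request:
servo_tool(
  delta_pos=[
    [2.2, 0, -2.2],
    [4.5, 0, -4.5],
    [6.8, 0, -6.8],
    [9.1, 0, -9.1],
    [11.4, 0, -11.4],
    [13.7, 0, -13.7],
    [16, 0, -16],
    [18.3, 0, -18.3],
    [20.6, 0, -20.6],
    [22.9, 0, -22.9],
    [25.2, 0, -25.2],
    [27.2, 0, -27.2],
  ],
  angular=[
    [0, 0, 0],
    [0, 0, 0],
    [0, 0, 0],
    [0, 0, 0],
    [0, 0, 0],
    [0, 0, 0],
    [0, 0, 0],
    [0, 0, 0],
    [0, 0, 0],
    [0, 0, 0],
    [0, 0, 0],
    [0, 0, 0],
  ],
  jaw=[1, 1, 1, 1, 1, 1, 1, 1, 1, 1, 1, 1],
  squeeze=60,
)

```text
clock: 2.3
tool_pos: [351.7, 165.5, 256.6]
tool_rot: [-1.553, 0.277, -0.278]
force: [1.0, 0.3, -0.3]
grip_width: 85.4
```

Request:
servo_tool(
  delta_pos=[
    [2.2, 0, -2.2],
    [4.5, 0.2, -4.5],
    [6.8, 0.4, -6.8],
    [9.1, 0.6, -9.1],
    [11.4, 0.8, -11.4],
    [13.7, 1, -13.7],
    [16, 1.2, -16],
    [18.3, 1.4, -18.3],
    [20.6, 1.6, -20.6],
    [22.9, 1.8, -22.9],
    [25.2, 2, -25.2],
    [27.2, 2, -27.1],
  ],
  angular=[
    [0, 0, 0],
    [0, 0.01, 0],
    [0, 0.02, 0],
    [0, 0.03, 0],
    [0, 0.04, 0],
    [0, 0.047, 0],
    [0, 0.047, 0],
    [0, 0.047, 0],
    [0, 0.047, 0],
    [0, 0.047, 0],
    [0, 0.047, 0],
    [0, 0.047, 0],
  ],
  jaw=[1, 1, 1, 1, 1, 1, 1, 1, 1, 1, 1, 1],
)

```text
clock: 3.5
tool_pos: [513.2, -183.0, 235.8]
tool_rot: [-1.548, 0.315, -0.314]
force: [-1.1, -0.3, 0.3]
grip_width: 85.2
```

Request:
servo_tool(
  delta_pos=[
    [0, 0, 0],
    [0, 0, 0],
  ],
  angular=[
    [0, 0, 0],
    [0, 0, 0],
  ],
  jaw=[1, 1],
)

```text
clock: 3.7
tool_pos: [512.8, -181.6, 235.9]
tool_rot: [-1.547, 0.315, -0.314]
force: [-0.5, 0.2, -0.5]
grip_width: 85.5
```

```bash
cat > rel.py <<'E'
from h import *
def rel(tpos,Rt):
    s=manip.get_state(); Rm=R.from_rotvec(s['tool_rot']).as_matrix()
    print('t',s['clock'],'pos',s['tool_pos'].round(1),'j',s['joints'].round(2),'w',round(s['grip_width'],1),'F',s['force'].round(1))
    print('delta cm',(Rm.T@(np.array(tpos)-s['tool_pos'])/10).round(2),'ang',R.from_matrix(Rm.T@Rt).as_rotvec().round(3))
def Rt(yaw,p):
    xc=np.array([np.cos(p)*np.cos(yaw),np.cos(p)*np.sin(yaw),np.sin(p)]);yc=np.array([-np.sin(yaw),np.cos(yaw),0]);zc=np.cross(xc,yc)
    return np.c_[xc,-zc,yc]
E
python3 - <<'E'
from rel import *
rel([514.5,-182,105],Rt(-.40,0))
snap('side','side2')
c=load('side2'); crop(c,'s2',180,320,130,290,4)
E
```

```text
t 3.7 pos [ 512.8 -181.6  235.9] j [-0.44  0.08  1.42  0.    1.64 -1.61] w 85.5 F [-0.5  0.2 -0.5]
delta cm [ 0.19 13.09  0.02] ang [-0.001 -0.001 -0.001]
```

View pics/s2.png

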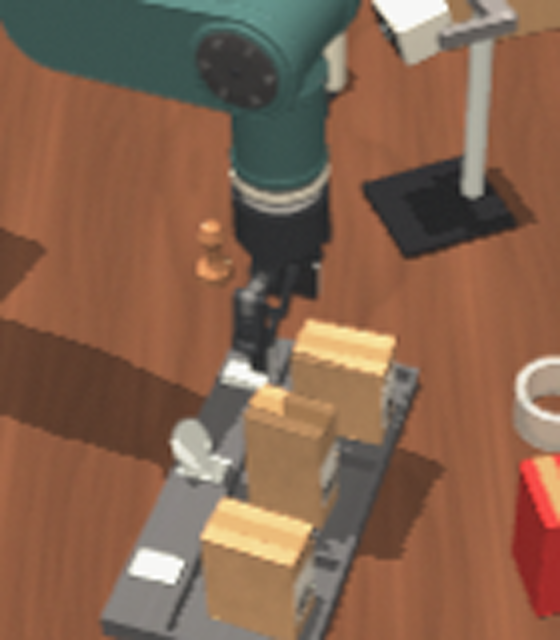

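Side view: the open gripper hangs directly above the middle carton, whose top is at about (290,405) in the crop. The neighbours are clear. I'll descend and grasp.

Request:
servo_tool(
  delta_pos=[
    [0.2, 2, 0],
    [0.2, 4, 0],
    [0.2, 6, 0],
    [0.2, 8, 0],
    [0.2, 9.5, 0],
    [0.2, 11, 0],
    [0.2, 12, 0],
    [0.2, 12.8, 0],
    [0.2, 13.1, 0],
    [0.2, 13.1, 0],
  ],
  angular=[
    [0, 0, 0],
    [0, 0, 0],
    [0, 0, 0],
    [0, 0, 0],
    [0, 0, 0],
    [0, 0, 0],
    [0, 0, 0],
    [0, 0, 0],
    [0, 0, 0],
    [0, 0, 0],
  ],
  jaw=[1, 1, 1, 1, 1, 1, 1, 1, 1, 1],
)

```text
clock: 4.75
tool_pos: [514.8, -182.2, 105.2]
tool_rot: [-1.548, 0.314, -0.314]
force: [-0.3, -0.7, 0.0]
grip_width: 85.6
```

Request:
servo_tool(
  delta_pos=[
    [0, 0, 0],
    [0, 0, 0],
    [0, 0, 0],
    [0, 0, 0],
    [0, 0, 0],
    [0, 0, 0],
    [0, 0, 0],
    [0, 0, 0],
    [0, 0, 0],
    [0, 0, 0],
  ],
  angular=[
    [0, 0, 0],
    [0, 0, 0],
    [0, 0, 0],
    [0, 0, 0],
    [0, 0, 0],
    [0, 0, 0],
    [0, 0, 0],
    [0, 0, 0],
    [0, 0, 0],
    [0, 0, 0],
  ],
  jaw=[0.7, 0.6, 0.5, 0.4, 0.3, 0.2, 0.2, 0.2, 0.2, 0.2],
  squeeze=60,
)

```text
clock: 5.75
tool_pos: [515.2, -182.6, 106.1]
tool_rot: [-1.549, 0.313, -0.315]
force: [0.2, -1.1, 5.4]
grip_width: 39.3
```

```bash
python3 - <<'E'
from rel import *
rel([514.5,-182,105],Rt(-.40,0))
c=snap('side','side3'); crop(c,'s3',200,300,200,300,6)
E
```

```text
t 5.75 pos [ 515.2 -182.6  106.1] j [-0.44  0.16  1.6  -0.    1.39 -1.62] w 39.3 F [ 0.2 -1.1  5.4]
delta cm [-0.09  0.11  0.03] ang [0.    0.    0.002]
```

View pics/s3.png

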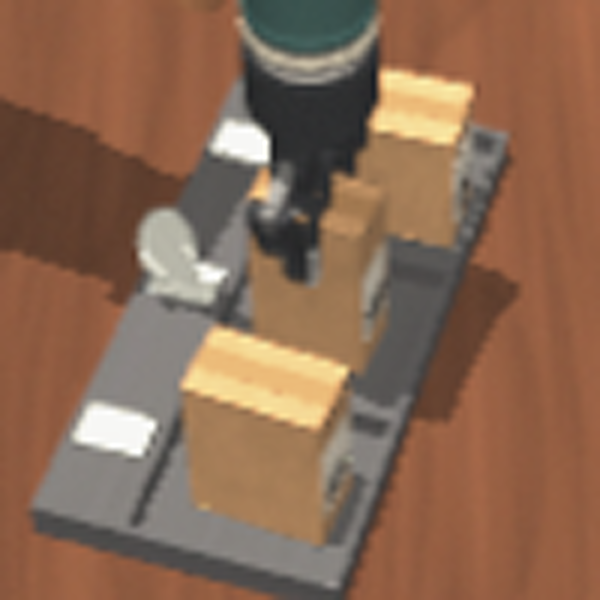

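Side view: the fingers close on the middle carton, with the opening stopped at 39 mm against a true width of 40 mm. I'll lift.

Request:
servo_tool(
  delta_pos=[
    [0, -0.5, 0],
    [0, -1.5, 0],
    [0, -3, 0],
    [0, -5, 0],
    [0, -7, 0],
    [0, -9, 0],
    [0, -11, 0],
    [0, -13, 0],
    [0, -15, 0],
    [0, -16.5, 0],
    [0, -17, 0],
    [0, -17, 0],
  ],
  angular=[
    [0, 0, 0],
    [0, 0, 0],
    [0, 0, 0],
    [0, 0, 0],
    [0, 0, 0],
    [0, 0, 0],
    [0, 0, 0],
    [0, 0, 0],
    [0, 0, 0],
    [0, 0, 0],
    [0, 0, 0],
    [0, 0, 0],
  ],
  jaw=[0.2, 0.2, 0.2, 0.2, 0.2, 0.2, 0.2, 0.2, 0.2, 0.2, 0.2, 0.2],
  squeeze=60,
)

```text
clock: 7.0
tool_pos: [515.0, -182.2, 276.2]
tool_rot: [-1.548, 0.312, -0.315]
force: [-0.3, 0.1, -3.1]
grip_width: 39.5
```

```bash
python3 - <<'E'
from rel import *
p,yaw=.272,.37
Rg=Rt(yaw,p); xc,zc,yc=Rg[:,0],-Rg[:,1],Rg[:,2]
piv=np.array([637.3,197,260]); scan=piv-107.5*xc; print('scan',scan.round(1))
# label in tool: x +35 (+ offset), y: TCP height above label
lab=np.array([35-.7,100-55-0.5,0]); tcp=scan-Rg@lab; print('tcp',tcp.round(1))
rel(tcp,Rg)
# pre-point 100mm back
rel(tcp-100*xc*[1,1,0],Rt(yaw,0))
c=snap('side','side4'); crop(c,'s4',180,320,130,290,4)
E
```

```text
scan [540.8 159.6 231.1]
tcp [498.8 143.3 264.8]
t 7.0 pos [ 515.  -182.2  276.2] j [-0.44  0.07  1.34  0.    1.72 -1.62] w 39.5 F [-0.3  0.1 -3.1]
delta cm [-14.16   1.13  29.35] ang [ 0.105 -0.765 -0.257]
t 7.0 pos [ 515.  -182.2  276.2] j [-0.44  0.07  1.34  0.    1.72 -1.62] w 39.5 F [-0.3  0.1 -3.1]
delta cm [-21.08   1.12  22.65] ang [ 0.    -0.77   0.002]
```

View pics/s4.png

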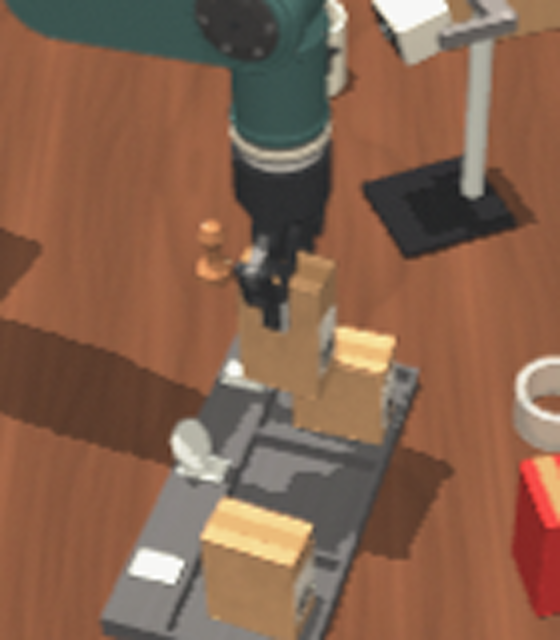

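The carton is out and its bay is empty. The other two are standing. I'll move to a pre-point 100 mm back from the reading point.

Request:
servo_tool(
  delta_pos=[
    [-1, 0.1, 1],
    [-2.8, 0.1, 3],
    [-4.7, 0.2, 5],
    [-6.6, 0.3, 7.1],
    [-8.5, 0.4, 9.2],
    [-10.4, 0.5, 11.2],
    [-12.3, 0.6, 13.2],
    [-14.2, 0.7, 15.2],
    [-16.1, 0.8, 17.2],
    [-18, 0.9, 19.2],
    [-19.9, 1, 21.3],
    [-21, 1.1, 22.6],
  ],
  angular=[
    [0, -0.04, 0],
    [0, -0.1, 0],
    [0, -0.17, 0],
    [0, -0.24, 0],
    [0, -0.31, 0],
    [0, -0.38, 0],
    [0, -0.45, 0],
    [0, -0.52, 0],
    [0, -0.59, 0],
    [0, -0.66, 0],
    [0, -0.73, 0],
    [0, -0.77, 0],
  ],
  jaw=[0.2, 0.2, 0.2, 0.2, 0.2, 0.2, 0.2, 0.2, 0.2, 0.2, 0.2, 0.2],
  squeeze=60,
)

```text
clock: 8.25
tool_pos: [407.1, 109.8, 263.0]
tool_rot: [-1.549, -0.293, 0.297]
force: [0.6, -0.5, -2.8]
grip_width: 39.4
```

Request:
servo_tool(
  delta_pos=[
    [0, 0, 0],
    [0, 0, 0],
    [0, 0, 0],
    [0, 0, 0],
    [0, 0, 0],
    [0, 0, 0],
  ],
  angular=[
    [0, 0, -0.04],
    [0, 0, -0.1],
    [0, 0, -0.16],
    [0, 0, -0.22],
    [0, 0, -0.27],
    [0, 0, -0.27],
  ],
  jaw=[0.2, 0.2, 0.2, 0.2, 0.2, 0.2],
  squeeze=60,
)

```text
clock: 8.85
tool_pos: [407.0, 107.9, 262.6]
tool_rot: [-1.491, -0.493, 0.082]
force: [0.5, 0.2, -3.3]
grip_width: 39.2
```

```bash
python3 - <<'E'
from rel import *
Rg=Rt(.37,.272)
rel([498.8,143.3,264.8],Rg)
for n in('side','top'): snap(n,n+'5')
crop(load('side5'),'s5',220,340,90,210,5);crop(load('top5'),'t5',160,280,130,250,5)
E
```

```text
t 8.85 pos [407.  107.9 262.6] j [ 0.07 -0.39  1.8   0.08  1.48 -1.87] w 39.2 F [ 0.5  0.2 -3.3]
delta cm [ 9.55  2.38 -0.04] ang [-0.001  0.001 -0.005]
```

View pics/s5.png

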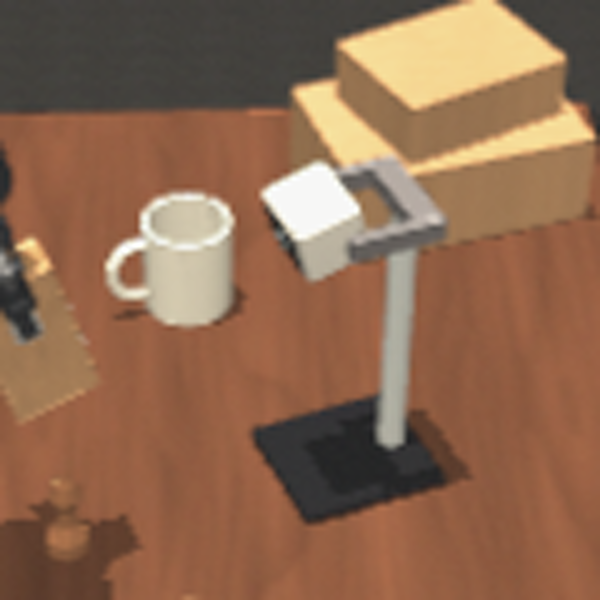

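View pics/t5.png

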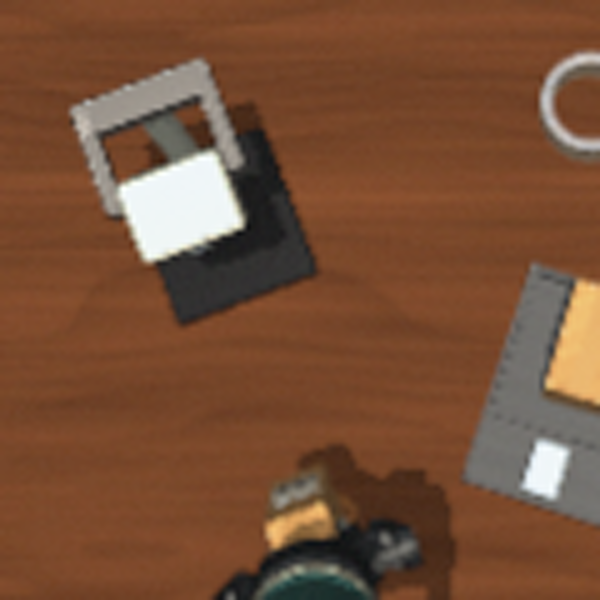

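The carton is tilted and the way ahead to the head is clear, with the mug well away. I'll advance.

Request:
servo_tool(
  delta_pos=[
    [0.8, 0.2, 0],
    [1.8, 0.5, 0],
    [3, 0.8, 0],
    [4.2, 1.1, 0],
    [5.4, 1.4, 0],
    [6.6, 1.7, 0],
    [7.8, 2, 0],
    [8.8, 2.2, 0],
    [9.4, 2.4, 0],
    [9.55, 2.4, 0],
    [9.55, 2.4, 0],
  ],
  angular=[
    [0, 0, 0],
    [0, 0, 0],
    [0, 0, 0],
    [0, 0, 0],
    [0, 0, 0],
    [0, 0, 0],
    [0, 0, 0],
    [0, 0, 0],
    [0, 0, 0],
    [0, 0, 0],
    [0, 0, 0],
  ],
  jaw=[0.2, 0.2, 0.2, 0.2, 0.2, 0.2, 0.2, 0.2, 0.2, 0.2, 0.2],
  squeeze=60,
)

```text
clock: 10.05
tool_pos: [501.1, 143.4, 266.6]
tool_rot: [-1.491, -0.494, 0.079]
force: [0.3, 0.1, -3.6]
grip_width: 39.3
```

```bash
python3 - <<'E'
from rel import *
import warnings;warnings.simplefilter('ignore')
from avg import avg
rel([498.8,143.3,264.8],Rt(.37,.272))
for n in('side','top'): avg(n,n+'6',12)
crop(load('side6'),'s6',230,330,110,200,6);crop(load('top6'),'t6',165,265,130,220,6)
E
```

```text
t 10.05 pos [501.1 143.4 266.6] j [ 0.13 -0.16  1.61  0.06  1.43 -1.81] w 39.3 F [ 0.3  0.1 -3.6]
delta cm [-0.25  0.12  0.07] ang [-0.     0.    -0.002]
```

View pics/s6.png

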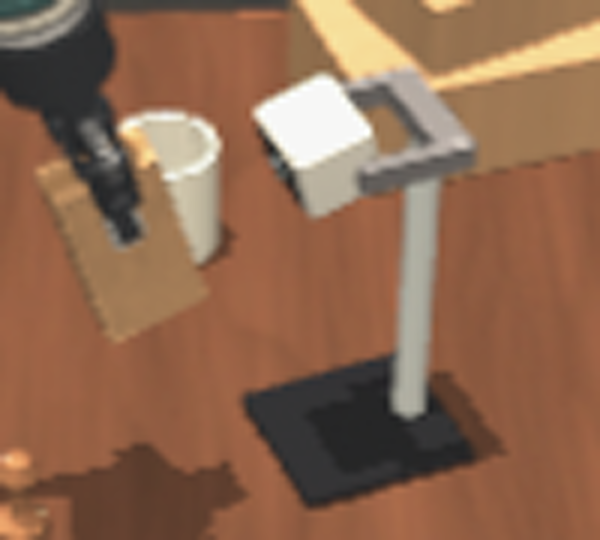

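View pics/t6.png

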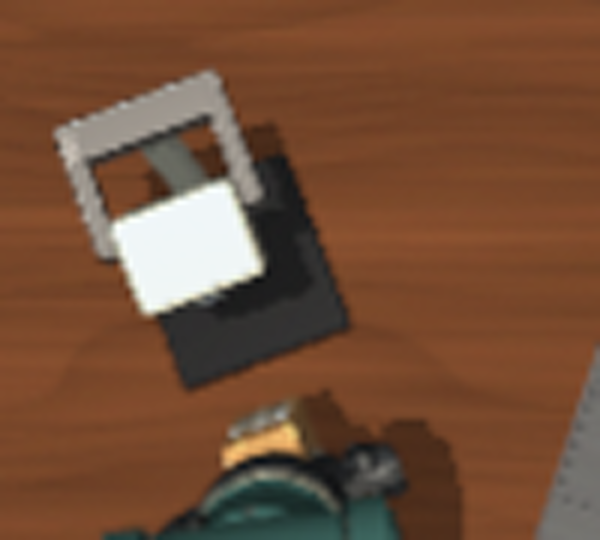

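Side view: the carton is at crop (125,250), leaning like the head at (320,140). Top view: the label edge at (260,418) faces the window at (210,300). Now I'll fit box models of the carton and the head to the averaged depth, to check their relative pose.

```bash
cat > fit.py <<'E'
from h import *
from scipy.optimize import least_squares
def sdf(q,h):
    d=np.abs(q)-h; o=np.linalg.norm(np.maximum(d,0),axis=1); i=np.minimum(d.max(1),0); return o+i
def frame(yaw,p,roll=0):
    return R.from_euler('ZYX',[yaw,-p,roll]).as_matrix()
def fitbox(P,x0,h,tol=6,iters=4):
    x=np.array(x0,float)
    for t in ([12]+[tol]*iters):
        q=(P-x[:3])@frame(*x[3:]); k=np.abs(sdf(q,h))<t; Q=P[k]
        f=lambda v:np.r_[sdf((Q-v[:3])@frame(*v[3:]),h)]
        x=least_squares(f,x,loss='soft_l1',f_scale=1.5,x_scale=[1,1,1,.02,.02,.02]).x
    r=f(x); return x,len(Q),np.sqrt(np.mean(r**2))
def cart_pts(tag,x0):
    c=load(tag);P=cloud(c);C=c['frame'].astype(int)
    q=(P-x0[:3])@frame(*x0[3:])
    m=np.isfinite(q[...,2])&(np.abs(sdf(q.reshape(-1,3),HC).reshape(q.shape[:2]))<12)
    card=(C[...,0]-C[...,2]>45)
    lab=(q[...,0]>HC[0]-8)&(C.min(-1)>80)
    return P[m&(card|lab)],m&(card|lab)
def head_pts(tag,x0):
    c=load(tag);P=cloud(c);C=c['frame'].astype(int)
    q=(P-x0[:3])@frame(*x0[3:])
    m=np.isfinite(q[...,2])&(np.abs(sdf(q.reshape(-1,3),HH).reshape(q.shape[:2]))<12)&((C.min(-1)>150)|(q[...,0]<-20))
    return P[m],m
HC=np.array([35,20,62.5]);HH=np.array([27.5,35,25])
E
cat > run.py <<'E'
from fit import *
import sys
k=sys.argv[1]
Rg=R.from_rotvec(manip.get_state()['tool_rot']).as_matrix();tp=manip.get_state()['tool_pos']
cc=tp+Rg@[-.7,100-62.5-.5,0]
c0=np.r_[cc,.37,.272,0];h0=np.r_[637.3,197,260,.37,.272,0]
res={}
for sel in(['side'],['top'],['side','top']):
    Pc=[];Ph=[]
    for n in sel:
        Pc.append(cart_pts(n+k,c0)[0]);Ph.append(head_pts(n+k,h0)[0])
    xc,nc,rc=fitbox(np.vstack(Pc),c0,HC);xh,nh,rh=fitbox(np.vstack(Ph),h0,HH)
    print(sel,'cart',xc[:3].round(1),xc[3:].round(3),nc,rc.round(2),'| head',xh[:3].round(1),xh[3:].round(3),nh,rh.round(2))
    Fh=frame(*xh[3:]);Fc=frame(*xc[3:])
    lab=xc[:3]+Fc@[35,0,-7.5]; print('   label in scan axes minus scan_pt',(Fh.T@(lab-xh[:3])-[-107.5,0,0]).round(1),'rot',R.from_matrix(Fh.T@Fc).as_rotvec().round(3))
print('kinematic centre',cc.round(1))
E
python3 run.py 6
```

```text
['side'] cart [511.  147.4 231.6] [ 0.365  0.268 -0.002] 460 0.78 | head [636.  197.9 260.2] [0.369 0.273 0.002] 291 1.05
   label in scan axes minus scan_pt [ 5.  -2.1  1.2] rot [-0.005  0.005 -0.004]
['top'] cart [509.9 148.8 231.8] [ 0.363  0.272 -0.002] 100 0.46 | head [634.5 198.8 260.8] [0.359 0.28  0.003] 376 0.8
   label in scan axes minus scan_pt [ 5.4 -2.9  1.4] rot [-0.003  0.008  0.004]
['side', 'top'] cart [510.7 147.4 231.7] [ 0.369  0.272 -0.004] 560 0.78 | head [635.4 197.8 260.7] [0.373 0.279 0.002] 666 0.97
   label in scan axes minus scan_pt [ 5.1 -1.7  1.4] rot [-0.007  0.006 -0.004]
kinematic centre [509.6 146.7 230.8]
```

Orientation agrees to within 0.01 rad. The label is about 5 mm too close and about 2 mm off to the side, so I'll correct that.

Request:
servo_tool(
  delta_pos=[
    [-0.2, 0.05, 0.1],
    [-0.45, 0.13, 0.2],
    [-0.45, 0.13, 0.2],
    [-0.45, 0.13, 0.2],
    [-0.45, 0.13, 0.2],
  ],
  angular=[
    [0, 0, 0],
    [0, 0, -0.005],
    [0, 0, -0.005],
    [0, 0, -0.005],
    [0, 0, -0.005],
  ],
  jaw=[0.2, 0.2, 0.2, 0.2, 0.2],
  squeeze=60,
)

```text
clock: 11.75
tool_pos: [496.6, 143.8, 264.3]
tool_rot: [-1.49, -0.498, 0.075]
force: [-0.6, -0.2, -3.2]
grip_width: 39.7
```

```bash
python3 - <<'E'
import warnings;warnings.simplefilter('ignore')
from avg import avg
from rel import *
for n in('side','top'): avg(n,n+'7',12)
rel([498.8,143.3,264.8],Rt(.37,.272)); print(manip.get_state()['joint_vel'].round(3))
# overlay check
from fit import *
E
python3 run.py 7
python3 - <<'E'
from fit import *
for n,b in(('side',(225,330,110,200)),('top',(165,270,130,220))):
    c=load(n+'7');s=6;im=cv2.resize(c['frame'][b[2]:b[3],b[0]:b[1],::-1],None,fx=s,fy=s,interpolation=cv2.INTER_CUBIC)
    for x,h in((np.r_[635.4,197.8,260.5,.371,.277,0],HH),(np.r_[np.array([635.4,197.8,260.5])+frame(.371,.277)@[-142.5,0,7.5],.371,.277,0],HC)):
        co=np.array([[i,j,k] for i in(-1,1) for j in(-1,1) for k in(-1,1)])*h
        p=proj(c,co@frame(*x[3:]).T+x[:3])
        for a in range(8):
            for d in(1,2,4):
                if a<a^d:
                    f=lambda u:tuple(int(v) for v in ((u-[b[0],b[2]]+.5)*s-.5).round())
                    cv2.line(im,f(p[a]),f(p[a^d]),(0,255,0),1)
    cv2.imwrite(f'pics/ov_{n}.png',im)
E
```

```text
t 12.95 pos [496.6 143.8 264.2] j [ 0.14 -0.17  1.62  0.06  1.42 -1.81] w 39.5 F [ 0.2 -0.2 -3.4]
delta cm [ 0.19 -0.01 -0.13] ang [-0.     0.     0.003]
[ 0.001  0.001 -0.     0.     0.002 -0.001]
['side'] cart [506.8 148.  229.1] [ 0.364  0.273 -0.005] 462 0.82 | head [636.  197.9 260.2] [ 0.363  0.271 -0.   ] 292 1.08
   label in scan axes minus scan_pt [ 0.8 -0.8 -0.3] rot [-0.005 -0.002  0.   ]
['top'] cart [505.6 149.3 229.4] [ 0.36   0.276 -0.002] 101 0.42 | head [634.6 198.9 260.9] [0.353 0.281 0.005] 376 0.81
   label in scan axes minus scan_pt [ 1.  -1.6  0.3] rot [-0.004  0.004  0.006]
['side', 'top'] cart [506.5 147.9 229.2] [ 0.367  0.277 -0.006] 563 0.82 | head [635.4 197.9 260.7] [0.365 0.279 0.004] 668 1.04
   label in scan axes minus scan_pt [ 0.9 -0.7  0.2] rot [-0.01   0.001  0.002]
kinematic centre [505.4 147.2 228.4]
```

View pics/ov_side.png

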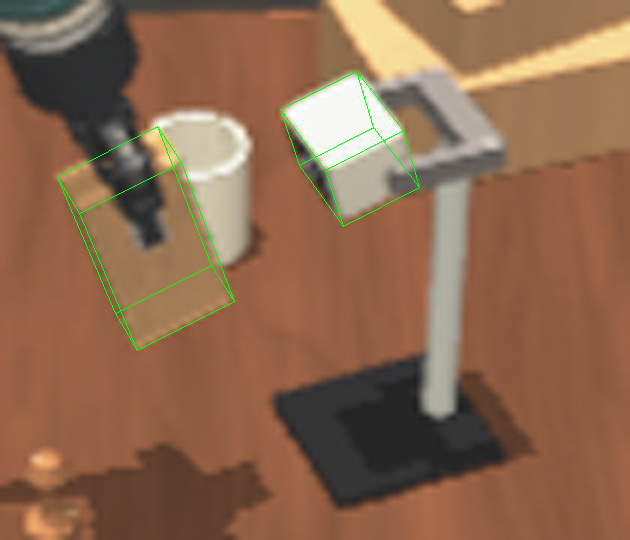

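View pics/ov_top.png

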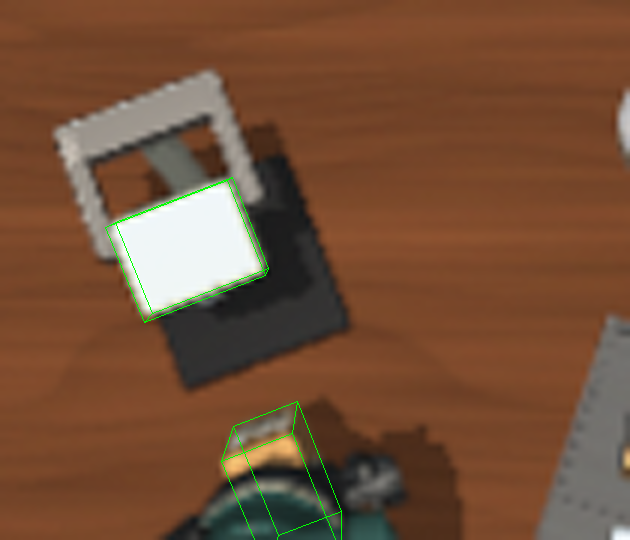

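View pics/side7.png

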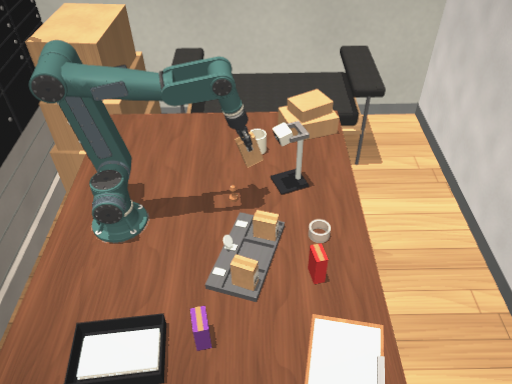

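The overlays of the target boxes match the carton and head outlines in both views. The other two parcels, the stamp, mug and tape are where they were, and the arm is steady. Handing in.

```bash
python3 -c "
from plant import manip
print(manip.finish_job())"
```

```text
the job is handed in; nothing more can be done
None
```

I lifted parcel_b out of the middle bay, the one marked by the raised round plate. The job was handed in at about 13 s with the parcel still gripped at 60 N and held at the scanner.

**Pose:** box fits to the depth images put the label about 1 mm from the reading point: +0.9, -0.7 and +0.2 mm along its axes. The carton's orientation matched the head's to about 0.01 rad.

**Agreement:** the two cameras agreed to about 1 mm on the label's offset from the reading point. The largest single reading was -1.6 mm sideways, from the top camera.

**Steadiness and surroundings:** the arm was still and the wrist force was about 3 N, which is just the parcel's weight. The last picture showed the other two parcels standing in their bays, and the mug, tape, stamp and scanner where they were. No check failed.

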